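# Snap the cover onto the food box

## Robot

A 6-joint arm with a two-finger parallel gripper is mounted at the origin on a cart in front of the work surface, level with it; the furniture and walls round the work are solid. World frame = base frame: x ahead of the robot, y to its left, z up, the work surface at z = 0. Lengths are in mm, angles in rad, forces in N, time in s.
With the tool pointing down it reaches from about 300 to 850 mm from the base axis. Payload 5.4 kg.
Tool frame: the origin (TCP) lies at the very end of the fingers, on their centre line; the grasp point (between the pads) lies 19 mm behind it; z points along the fingers, y is the line along which they close (so a half turn about z gives the same grasp; the last joint's range is limited). The gripper opens to 85 mm and grips with 20 to 120 N. Pads are 22 mm wide; open, the fingers measure 114 mm over their backs; the gripper's body (76 mm by 85 mm) begins 54 mm behind the grasp point. The pads swing forward as they close: fully open they stand 13 mm farther back than shut.
Start: joints at [0.983, 0.158, 1.597, -0, 1.386, -0.21], TCP at [212.112, 534.429, 231.299] pointing down, gripper open.
Joint ranges: [-2.91, 2.91], [-0.94, 2.29], [0.18, 2.7], [-1.29, 4.43], [0.17, 2.64], [-3, 3]. Speed limits (rad/s): [2.57, 2.57, 3.14, 3.14, 3.14, 3.14].

## Interface

Orientations are given as a rotation vector (axis times angle).
In Python, from station import robot, grab_frame, camera_model gives the robot as it stands.
- The arm moves only by the tool carry_out, never from a script. Its argument "deltas" is text: rows parted by semicolons, each of 7 numbers parted by spaces: the shift along the world's x, y, z in cm, then the turn, a rotation vector about the world's x, y, z in rad, then the opening, from 0 (shut) to 1 (fully open). In form: tx ty tz rx ry rz grip; .... A call has 1 to 8 rows; each row is the pose to reach, as a shift and turn from the pose commanded when the call began; what a row does not reach only later rows make up. A row lasts 1/12 s, in which the tool goes at most 41.7 mm and 7.16 degrees, less where a joint would pass 70% of its speed; a pose out of reach is approached as far as the arm can. A call with a gripper value outside its range is refused whole. The fingers move at their own pace and stop on an object; "grip_force" is the grip in N (left out, the last holds). Time passes only in rows, so rows that repeat a pose let the fingers close. It gives the time, the measured TCP pose, the force, the opening and the grip force at its end, in the units of the state.
- robot.read_state(): the state, without advancing time (a new reading comes with each control period).
- grab_frame(name): name is "side" or "top"; returns (picture, depth): 480x640x3 uint8, red, green, blue; 480x640 float32, mm along the optical axis (not along the pixel's ray), 0 where there is no reading.
- camera_model(name): a dict with "camera_matrix" (3x3 intrinsics, pixels), "R" (3x3) and "t" (3): a world point X has camera coordinates R X + t. Camera axes: x right, y down, z forward; pixel columns grow to the right and rows downward; lengths in mm; the calibration is good to about 2 mm. A picture is of the moment at which its call begins. camera_model takes no time and is no camera call.
- robot.finish_job(): hands the job in; it is judged then, once.
The state is a dict: "t": time; "joint_positions": joint angles; "qd": joint speeds; "joint_torque": joint torques, N m; "ee_pos": TCP position; "tcp_rot": TCP orientation; "ft_force": force on the tool from outside, world axes, zero at the start; "ft_torque": the same for the moment, N m; "width": opening from 0.0 (shut) to 1.0 (fully open); "gripper_force": force on a finger pad.
Only numpy, scipy, OpenCV 4.12 (cv2) and the standard library are available. Lean on these libraries where they do the work, as an engineer would, in place of code of your own. Each camera call takes 0.05 s, during which the arm holds its last target. There are 200 camera calls.

## Task

Close the steel food box: take the wooden cover off its sloping stand by its grip bar, lay it into the mouth of the box and press it down past the sprung catches at both ends until it sits level and fully home on the rim all round. Do not drop the cover, and do not push the other things on the worktop about.

Things in the scene. Friction and masses are not known exactly. Their poses are not given: they have to be found in the camera images.
- cover: Loose wooden cover, 0.22 kg: plate 110 (x) x 168 (y) x 6 mm; below it a plug 93 x 144 mm, 16 mm deep, with a rubber bead along each short end (bead tips 75.5 mm from the middle, 10 mm under the plate). Origin: middle of the plate's underside; z up out of the plate. At the start it lies on the stand, tilted 30 degrees. A half turn about z also fits the box.
- bar_top (a point): Middle of the top of the cover's grip bar, 32 mm above the cover's origin; axes as the cover. The bar stands on the middle of the plate along the cover's y: 16 mm thick (x), 80 mm long (y), 26 mm high above the plate's top.
- food_box: Open steel box that does not slide, 114 (x) x 174 (y) x 60 mm high, walls 8 mm, mouth 98 x 157 mm. Origin: middle of its underside; y its long direction, z up. The cover goes in with its y along the box's y. Inside each short wall, 5 mm below the rim, a sprung rounded black catch 50 mm wide sticks out 6 mm.
- box_rim (a point): Middle of the mouth at rim height, 60 mm above the worktop; axes as the box. The laid-in cover first stops on the catches, its plate 10 mm above the rim; pressed on the bar, or on one end then the other, it snaps past (about 6 to 10 N an end, 10 to 16 N for both at once) onto the rim. Home, its origin is at this point within 2.5 mm play.
- stand: Low wooden stand, 110 (x) x 130 (y) mm, that does not slide: a board sloping up at 30 degrees away from its front (-x), with a lip 10 mm high along its low front edge, against which the cover's plug leans. Origin: middle of its underside; z up.
- egg_timer: Bystander: round kitchen timer, 62 mm across, 40 mm high; origin in the middle of its underside.
- tumbler: Bystander: glass tumbler, 79 mm across, 90 mm high; origin in the middle of its underside.
- tin_small: Bystander: small food tin, 57 mm across, 72 mm high; origin in the middle of its underside.
- spice_low: Bystander: short spice jar, 45 mm across, 75 mm high, at the back; origin in the middle of its underside.

How it is judged (in metres and radians):
On the way, in this order (a step that is already met when the one before it is completed fails the run):
1. the cover is taken off the stand (distance of cover from where it was at the start of the episode above 0.1 m), for 0.1 s.
2. the cover lies in the mouth of the box (horizontal distance between cover and box_rim below 0.012 m and z of cover in the frame of box_rim between -0.004 and 0.016 m and angle between cover's own z axis and vertical below 0.15 rad).
At the end, for the whole second after the job is handed in: The cover is snapped home on the box: its plate lies on the rim (within 2.5 mm at the middle), level within 1.7 degrees, centred within 7 mm and in line with the box within 6 degrees, at rest and let go (horizontal distance between cover and box_rim below 0.007 m and z of cover in the frame of box_rim between -0.003 and 0.0025 m and angle between cover's own z axis and vertical below 0.03 rad and angle between the y axis of cover and the y axis of food_box, either way round below 0.1 rad and linear speed of cover below 0.02 m/s); the robot touches nothing.
It fails at once if a bystander (timer, tumbler, tin, spice jar) is pushed more than 30 mm or knocked over (distance of any of egg_timer, tumbler, tin_small, spice_low from where it was at the start of the episode above 0.03 m or angle between any of egg_timer, tumbler, tin_small, spice_low's own z axis and vertical above 0.5 rad).
It fails at once if the cover is dropped: it falls freely from more than about 15 mm (linear speed of cover above 0.55 m/s and contact force between the fingers and cover below 0.05 N).
It also fails if it takes over 67 s, if anything falls off the work surface, if the arm or the gripper's body presses on something with over 40 N, if the wrist force passes 120 N, or if a joint passes its speed limit or range.

## Working session

There is one attempt and no reset: what is moved stays moved. The work goes in short steps, Python scripts to look and compute and a tool call to move; the robot and the scene stay as the last step left them, time stands still between calls to the robot, and variables do not carry over. Pictures are saved under pics/ and viewed, at most 10 in all, crops included, and the job is handed in when it is done.

Besides the shell and the picture viewer there is one more tool, called after "Call:" as a command line: name --argument value ..., lists and objects as JSON in quotes. carry_out: Moves the arm, as the interface text tells. Its arguments: {"type":"object","properties":{"deltas":{"type":"string"},"grip_force":{"type":"number"}},"required":["deltas"]}

```bash
mkdir -p pics; python3 - <<'E'
from station import robot, grab_frame, camera_model
import cv2,numpy as np
for n in("top","side"):
    p,d=grab_frame(n); cv2.imwrite(f"pics/{n}0.png",p[:,:,::-1]); np.save(f"{n}0.npy",d)
    m=camera_model(n); print(n,m["camera_matrix"],m["R"],m["t"])
s=robot.read_state(); print(s["t"],s["ee_pos"],s["tcp_rot"],s["width"],s["ft_force"])
E
```

```text
top [[519.15601481   0.         312.07095528]
 [  0.         519.15601481 247.7309858 ]
 [  0.           0.           1.        ]] [[-0.43503004 -0.90040809  0.00375953]
 [-0.88087215  0.42471868 -0.20899352]
 [ 0.18658271 -0.09423012 -0.9779098 ]] [ 227.62935662  480.80830906 1354.88007523]
side [[566.78200563   0.         329.95586341]
 [  0.         566.78200563 234.21970609]
 [  0.           0.           1.        ]] [[ 0.96125358 -0.27549516  0.00969353]
 [-0.11978427 -0.44910349 -0.88541391]
 [ 0.24828064  0.84994616 -0.46470232]] [-505.78841687  135.21888977 1637.97749867]
0.1 [211.81583018 533.96452641 230.38040096] [-5.89805557e-01 -3.08503378e+00  2.53478343e-03] 0.9997776191822952 [0.36395175 0.21425343 0.32544348]
```

View pics/top0.png

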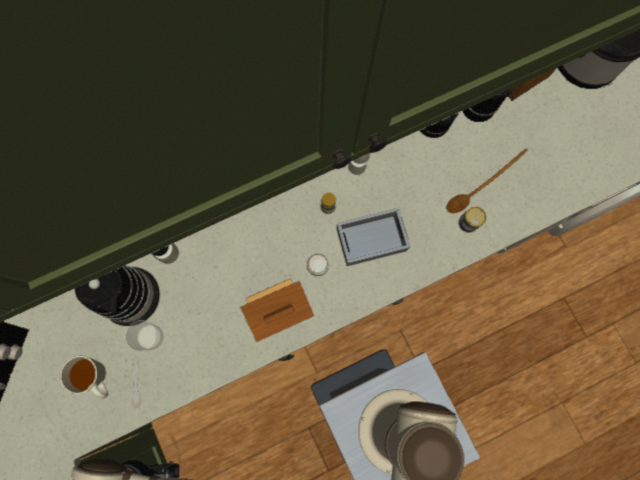

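View pics/side0.png

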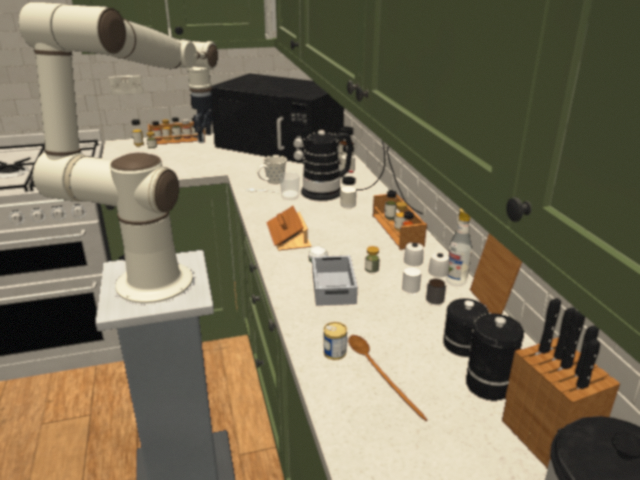

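The top view shows the box at about (373,237), the cover on its stand at (278,311) with its bar running (263,318)-(292,305), the timer at (317,264), the spice jar at (328,202) and the tin at (474,218). Next I'll enlarge this area and print depth-based positions.

```bash
cat > h.py <<'E'
import numpy as np,cv2
from station import robot, grab_frame, camera_model
def cloud(n,d):
    m=camera_model(n);K=np.array(m["camera_matrix"]);R=np.array(m["R"]);t=np.array(m["t"])
    v,u=np.mgrid[:480,:640]
    c=np.dstack([(u-K[0,2])/K[0,0]*d,(v-K[1,2])/K[1,1]*d,d])
    return (c-t)@R      # R^T (c-t)
def ray(n,u,v,z):       # pixel -> world at height z
    m=camera_model(n);K=np.array(m["camera_matrix"]);R=np.array(m["R"]);t=np.array(m["t"])
    o=-R.T@t; r=R.T@np.linalg.solve(K,[u,v,1.]); return o+r*(z-o[2])/r[2]
def proj(n,X):
    m=camera_model(n);c=np.asarray(X)@np.array(m["R"]).T+m["t"];p=c@np.array(m["camera_matrix"]).T
    return p[...,:2]/p[...,2:]
E
python3 - <<'E'
from h import *
p=cv2.imread("pics/top0.png");cv2.imwrite("pics/top0c.png",cv2.resize(p[180:350,225:425],None,fx=3.5,fy=3.5,interpolation=cv2.INTER_CUBIC))
P=cloud("top",np.load("top0.npy"))
for n,u,v in [("counter",420,280),("box floor",373,237),("timer",317,264),("spice",328,200),("tin",474,214),("tumbler",148,335),("bar",278,311)]:
    print(n,P[v,u].round(0))
# cover plane: pixels of the plate away from the bar
m=np.zeros((480,640),np.uint8);cv2.fillPoly(m,[np.array([[248,312],[300,291],[308,313],[258,335]])],1)
Q=P[m>0]
for _ in range(5):
    c=Q.mean(0);nn=np.linalg.svd(Q-c)[2][2];nn*=np.sign(nn[2]);r=(Q-c)@nn;Q=Q[abs(r)<max(2,1.2*r.std())]
print("plane",c,nn,np.degrees(np.arccos(nn[2])),r.std(),len(Q))
rr=(P-c)@nn; b=(rr>15)&(rr<40)&(m>0);B=P[b];print("bar pts",len(B),B.mean(0),rr[b].mean());
# box rim points
g=P[195:275,325:420].reshape(-1,3);g=g[(g[:,2]>53)&(g[:,2]<68)];print(len(g),cv2.minAreaRect(g[:,:2].astype(np.float32)),np.median(g[:,2]))
E
```

```text
counter [ 329. -239.   -1.]
box floor [ 494. -176.    6.]
timer [487.   3.  42.]
spice [628. -98.  75.]
tin [ 422. -439.   67.]
tumbler [514. 492.  17.]
bar [414. 151.  78.]
plane [406.03417246 150.75713967 112.85918865] [ 0.99350461 -0.04955914  0.1024328 ] 84.12072081228106 4.156538499242714 225
bar pts 384 [434.28006266 151.33908627  71.57191898] 23.804410781497438
750 ((518.0774536132812, -166.8681640625), (193.55178833007812, 168.4801025390625), 78.74014282226562) 59.41534100530491
```

View pics/top0c.png

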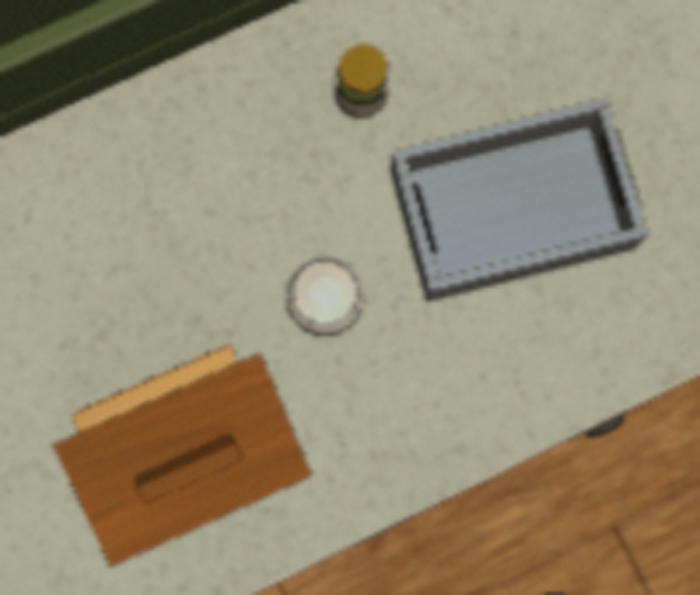

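The crop shows the cover plate corners at about (52,443), (262,354), (312,474) and (110,566), and the outer rim corners at (393,155), (607,103), (646,233) and (428,290). I'll take a side crop too and then fit the poses.

```bash
python3 - <<'E'
from h import *
p=cv2.imread("pics/side0.png");cv2.imwrite("pics/side0c.png",cv2.resize(p[198:310,255:385],None,fx=5,fy=5,interpolation=cv2.INTER_CUBIC))
E
```

```text
(no output)
```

View pics/side0c.png

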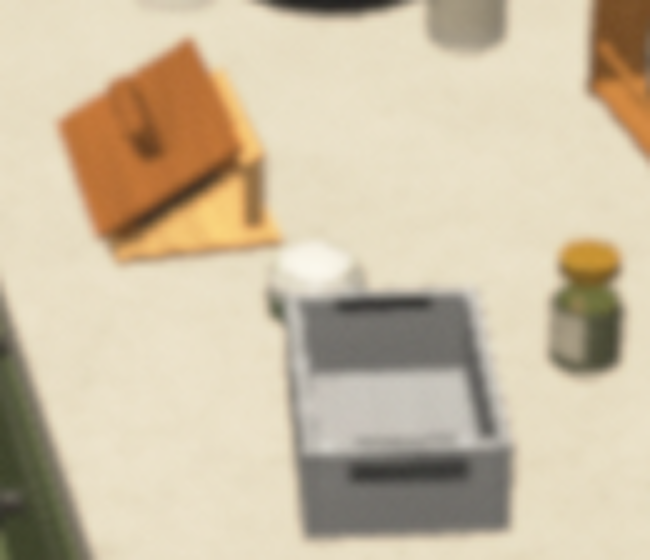

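The side crop shows the cover corners at (60,125), (190,40), (240,152) and (103,240), and the rim corners at (287,295), (480,292), (510,447) and (303,452). Now a pose fit from both views.

```bash
python3 - <<'E'
from h import *
from scipy.optimize import least_squares
from scipy.spatial.transform import Rotation as Ro
T=lambda a:(np.array(a)+.5)/3.5-.5+[225,180]
S=lambda a:(np.array(a)+.5)/5-.5+[255,198]
# order: (+x,+y),(+x,-y),(-x,-y),(-x,+y)
sg=np.array([[1,1],[1,-1],[-1,-1],[-1,1]])
def fit(hx,hy,zt,t,s,x0,tilt):
    L=np.c_[sg*[hx,hy],np.full(4,zt)]
    def pose(q): return Ro.from_euler("ZY",[q[3],q[4]])
    def f(q):
        W=pose(q).apply(L)+q[:3]
        return np.r_[(proj("top",W)-T(t)).ravel(),(proj("side",W)-S(s)).ravel(),(q[4]-tilt)*200]
    r=least_squares(f,x0,loss="soft_l1");q=r.x
    print("pos",q[:3].round(1),"yaw",q[3].round(3),"tilt deg",np.degrees(q[4]).round(1));print(r.fun[:-1].round(1));return q,pose(q)
q,R=fit(55,84,6,[[52,443],[262,354],[312,474],[110,566]],[[190,40],[240,152],[103,240],[60,125]],[420,150,50,0,-.5],-np.radians(30))
print("axes\n",R.as_matrix().round(3)); print("bar_top",R.apply([0,0,32])+q[:3])
P=cloud("top",np.load("top0.npy"))
m=np.zeros((480,640),np.uint8);cv2.fillPoly(m,[T([[62,443],[258,362],[302,472],[114,556]]).round().astype(int)],1)
l=R.inv().apply(P[m>0]-q[:3]);out=(abs(l[:,1])>48)|(abs(l[:,0])>20)
print("plate z local",np.median(l[out,2]), "bar pts",l[l[:,2]>25].mean(0),(l[:,2]>25).sum())
b,Rb=fit(57,87,60,[[393,155],[607,103],[646,233],[428,290]],[[480,292],[510,447],[303,452],[287,295]],[500,-170,0,0,0],0)
l=Rb.inv().apply(P[190:280,320:425].reshape(-1,3)-b[:3]);g=l[(abs(l[:,2]-60)<6)];print("rim bounds",np.percentile(g,[1,99],axis=0),np.median(g[:,2]))
for n,z,u,v in [("timer",40,317,263),("spice",75,328.5,200)]: print(n,ray("top",u,v,z))
E
```

```text
pos [419.6 152.5  47.8] yaw -0.033 tilt deg -30.0
[ 0.3  0.5 -0.2 -0.1  0.2  0.8  0.   0.3  1.6 -0.2  1.8 -0.7 -0.4  0.5
  0.3  0.2]
axes
 [[ 0.866  0.033 -0.5  ]
 [-0.028  0.999  0.016]
 [ 0.5    0.     0.866]]
bar_top [403.61669529 153.04545443  75.52986479]
plate z local 13.131412316684644 bar pts [ 35.75220432  -2.57230652 103.0563104 ] 239
pos [ 489.3 -166.6   -5.8] yaw -0.208 tilt deg 0.0
[-0.3 -0.4 -0.1 -0.2  0.3  2.1  0.3  0.9  0.2 -0.9  1.   0.4 -0.1  0.7
  0.2 -0.4]
rim bounds [[-55.5381063  -90.40556555  54.50259446]
 [109.65082308  99.83346686  65.97187151]] 63.125428903463884
timer [490.02773127   1.38137856  40.        ]
spice [627.08852364 -99.3383134   75.        ]
```

```bash
python3 - <<'E'
from h import *
from scipy.optimize import least_squares
from scipy.spatial.transform import Rotation as Ro
P=cloud("top",np.load("top0.npy"));d=np.load("top0.npy")
for v in (296,302,308,314,320,326): print(v,[(int(u),P[v,u].round().astype(int).tolist()) for u in (258,268,278,288,298)])
Ps=cloud("side",np.load("side0.npy"))
R=Ro.from_euler("ZY",[-.033,-np.radians(30)]);c=np.array([419.6,152.5,47.8])
for n,Q in(("top",P),("side",Ps)):
    l=R.inv().apply(Q.reshape(-1,3)-c)
    k=(abs(l[:,0])<48)&(abs(l[:,1])<76)&(l[:,2]>-5)&(l[:,2]<45)
    pl=k&((abs(l[:,0])>18)|(abs(l[:,1])>52)); ba=k&(l[:,2]>26)
    a=np.c_[l[pl][:,:2],np.ones(pl.sum())]; w=np.linalg.lstsq(a,l[pl][:,2],rcond=None)[0]
    print(n,pl.sum(),np.median(l[pl][:,2]),"slopes",w,"bar",ba.sum(),np.median(l[ba],axis=0),np.percentile(l[ba],[3,97],axis=0).round())
T=lambda a:(np.array(a)+.5)/3.5-.5+[225,180]
S=lambda a:(np.array(a)+.5)/5-.5+[255,198]
sg=np.array([[1,1],[1,-1],[-1,-1],[-1,1]]);L=np.c_[sg*[57,87],np.full(4,60)]
def f(q):
    W=Ro.from_euler("Z",q[2]).apply(L)+[q[0],q[1],0]
    return np.r_[(proj("top",W)-T([[393,155],[607,103],[646,233],[428,290]])).ravel(),(proj("side",W)-S([[480,292],[510,447],[303,452],[287,295]])).ravel()]
r=least_squares(f,[490,-167,-.2],loss="soft_l1");print("box",r.x,r.fun.round(1))
for n,Q in(("top",P),("side",Ps)):
    l=Ro.from_euler("Z",-r.x[2]).apply(Q.reshape(-1,3)-[r.x[0],r.x[1],0]);g=l[(abs(l[:,2]-60)<5)&(abs(l[:,0])<75)&(abs(l[:,1])<105)]
    print(n,len(g),np.percentile(g,[2,98],axis=0).round(1),np.median(g[:,2]))
E
```

```text
296 [(258, [474, 181, 69]), (268, [460, 158, 87]), (278, [450, 134, 78]), (288, [438, 111, 77]), (298, [428, 87, 69])]
302 [(258, [457, 187, 82]), (268, [446, 164, 80]), (278, [437, 141, 67]), (288, [426, 117, 64]), (298, [415, 94, 60])]
308 [(258, [444, 194, 78]), (268, [434, 171, 70]), (278, [423, 148, 62]), (288, [409, 124, 87]), (298, [402, 100, 47])]
314 [(258, [431, 201, 68]), (268, [419, 177, 72]), (278, [407, 154, 82]), (288, [398, 131, 55]), (298, [388, 107, 42])]
320 [(258, [418, 208, 62]), (268, [404, 183, 87]), (278, [396, 161, 51]), (288, [385, 138, 44]), (298, [374, 114, 34])]
326 [(258, [404, 215, 57]), (268, [394, 192, 42]), (278, [382, 168, 42]), (288, [371, 144, 36]), (298, [362, 120, 0])]
top 1443 13.142325793069437 slopes [7.34040961e-04 2.89027700e-03 1.30931066e+01] bar 222 [ 6.03645201 -0.79002619 37.28157136] [[ -4. -38.  27.]
 [ 12.  35.  42.]]
side 483 12.878940789236369 slopes [3.88263198e-03 2.55994702e-02 1.23316271e+01] bar 77 [ -1.73868792 -15.65386673  37.47825195] [[-10. -47.  27.]
 [  5.  33.  42.]]
box [ 4.88732834e+02 -1.67115163e+02 -2.06287984e-01] [ 0.  -0.8  0.5 -0.8  1.   1.7  0.7  0.7  0.1 -2.5  0.9 -1.4 -0.2 -1.
  0.  -2. ]
top 668 [[-54.2 -87.   55.2]
 [ 58.5  85.9  64.5]] 59.60561550362755
side 317 [[-58.5 -91.8  55.2]
 [ 53.7  82.8  61.2]] 57.4281427679372
```

```bash
python3 - <<'E'
from h import *
from scipy.optimize import least_squares
from scipy.spatial.transform import Rotation as Ro
P=cloud("top",np.load("top0.npy"));Ps=cloud("side",np.load("side0.npy"))
T=lambda a:(np.array(a)+.5)/3.5-.5+[225,180]
S=lambda a:(np.array(a)+.5)/5-.5+[255,198]
sg=np.array([[1,1],[1,-1],[-1,-1],[-1,1]]);L=np.c_[sg*[55,84],np.full(4,6)]
t=T([[52,443],[262,354],[312,474],[110,566]]);s=S([[190,40],[240,152],[103,240],[60,125]])
n0=Ro.from_euler("ZY",[-.033,-np.pi/6]).as_matrix()[:,2]
h=n0@[419.6,152.5,47.8]+7
for ws in (0,1):
    def f(q):
        W=Ro.from_euler("ZY",[q[3],-np.pi/6]).apply(L)+q[:3]
        e=proj("side",W)-s; 
        return np.r_[(proj("top",W)-t).ravel(),ws*(e[:,0]),ws*(e[:,1]-e[:,1].mean()),(n0@q[:3]-h)*1]
    q=least_squares(f,[416,152,54,0]).x;R=Ro.from_euler("ZY",[q[3],-np.pi/6])
    print(q.round(3),"bar_top",(R.apply([0,0,32])+q[:3]).round(1),f(q).round(1))
    for n,Q in(("top",P),("side",Ps)):
        l=R.inv().apply(Q.reshape(-1,3)-q[:3]);k=l[(abs(l[:,0])<30)&(abs(l[:,1])<60)&(l[:,2]>24)&(l[:,2]<40)]
        print(n,len(k),np.percentile(k,[4,96],axis=0).round(1).tolist(),np.median(k,axis=0).round(1))
E
```

```text
[ 4.19706e+02  1.52149e+02  5.59120e+01 -3.40000e-02] bar_top [403.7 152.7  83.6] [-0.   0.1 -0.1 -0.7  0.3  0.5 -0.2  0.1  0.   0.  -0.   0.  -0.  -0.
  0.   0.  -0. ]
top 193 [[-8.2, -36.8, 24.8], [7.6, 35.3, 35.1]] [ 0.9 -0.6 30.6]
side 66 [[-13.9, -44.8, 25.4], [0.1, 32.4, 34.8]] [ -6.2 -12.9  31.1]
[ 4.18769e+02  1.52413e+02  5.54440e+01 -3.20000e-02] bar_top [402.8 152.9  83.2] [ 0.   0.5 -0.  -0.3  0.4  0.8 -0.1  0.5  1.3  1.5 -0.7 -0.1 -0.1 -0.7
  0.5  0.3  0. ]
top 191 [[-7.1, -37.1, 24.9], [8.7, 35.1, 35.1]] [ 2.  -1.3 30.6]
side 66 [[-12.8, -45.0, 25.3], [1.2, 32.2, 34.7]] [ -5.2 -13.1  31.1]
```

```bash
cat >> h.py <<'E'
from scipy.spatial.transform import Rotation as Ro
CO=np.array([419.4,152.3,55.7]);CR=Ro.from_euler("ZY",[-.033,-np.pi/6])
def tool(R): # tool orientation for a cover orientation: tool z=-cover z, tool y=cover x
    M=R.as_matrix();z=-M[:,2];y=M[:,0];return Ro.from_matrix(np.c_[np.cross(y,z),y,z])
def delta(p,R):
    s=robot.read_state();d=(np.array(p)-s["ee_pos"])/10;r=(R*Ro.from_rotvec(s["tcp_rot"]).inv()).as_rotvec()
    print("t",round(s["t"],2),"cm",d.round(2),"rot",r.round(3),"ang",np.degrees(np.linalg.norm(r)).round(1),"F",np.round(s["ft_force"],1),"w",round(s["width"],3),"q",np.round(s["joint_positions"],2))
E
python3 - <<'E'
from h import *
delta(CO+CR.apply([0,0,100]),tool(CR)); delta(CO+CR.apply([0,0,10]),tool(CR))
E
```

```text
t 0.1 cm [ 15.76 -38.    -8.81] rot [ 0.306 -0.468 -1.196] ang 75.7 F [0.4 0.2 0.3] w 1.0 q [ 0.98  0.16  1.6   0.    1.39 -0.21]
t 0.1 cm [ 20.26 -38.15 -16.6 ] rot [ 0.306 -0.468 -1.196] ang 75.7 F [0.4 0.2 0.3] w 1.0 q [ 0.98  0.16  1.6   0.    1.39 -0.21]
```

Call:
carry_out --deltas "5 -12 0 0.05 -0.08 -0.2 1; 10 -24 0 0.1 -0.16 -0.4 1; 14 -35 0 0.15 -0.23 -0.6 1; 15.8 -38 0 0.2 -0.31 -0.8 1; 15.8 -38 -2 0.25 -0.39 -1.0 1; 15.8 -38 -4 0.3 -0.468 -1.196 1; 15.8 -38 -4 0.3 -0.468 -1.196 1; 15.8 -38 -4 0.3 -0.468 -1.196 1"

```text
t: 0.77
ee_pos: [339.1, 226.9, 205.1]
tcp_rot: [1.708, 2.241, 0.402]
ft_force: [1.3, -0.1, 0.1]
width: 0.998
gripper_force: 0.0
```

```bash
python3 - <<'E'
from h import *
delta(CO+CR.apply([0,0,60]),tool(CR))
E
```

```text
t 0.77 cm [ 5.03 -7.36 -9.74] rot [ 0.077 -0.112 -0.284] ang 18.0 F [ 1.3 -0.1  0.1] w 0.998 q [ 0.37 -0.62  2.35 -0.12  1.02  0.15]
```

Call:
carry_out --deltas "0 0 0 0 0 0 1; 0 0 0 0 0 0 1; 0 0 0 0 0 0 1"

```text
t: 1.02
ee_pos: [339.2, 228.8, 206.2]
tcp_rot: [1.704, 2.246, 0.401]
ft_force: [0.5, 0.6, 0.1]
width: 1.002
gripper_force: 0.0
```

```bash
python3 - <<'E'
from h import *
delta(CO+CR.apply([0,0,60]),tool(CR))
E
```

```text
t 1.02 cm [ 5.02 -7.55 -9.85] rot [ 0.077 -0.114 -0.289] ang 18.3 F [0.5 0.6 0.1] w 1.002 q [ 0.38 -0.62  2.34 -0.12  1.03  0.14]
```

Call:
carry_out --deltas "1.5 -3.5 -1.5 0.03 -0.04 -0.1 1; 3 -6 -4 0.05 -0.08 -0.2 1; 4 -7.5 -6.5 0.077 -0.114 -0.289 1; 5 -7.5 -9.8 0.077 -0.114 -0.289 1; 5 -7.5 -9.8 0.077 -0.114 -0.289 1; 5 -7.5 -9.8 0.077 -0.114 -0.289 1; 5 -7.5 -9.8 0.077 -0.114 -0.289 1; 5 -7.5 -9.8 0.077 -0.114 -0.289 1"

```text
t: 1.68
ee_pos: [390.9, 154.8, 111.1]
tcp_rot: [1.951, 1.891, 0.512]
ft_force: [0.0, 0.1, -0.7]
width: 1.001
gripper_force: 0.0
```

```bash
python3 - <<'E'
from h import *
delta(CO+CR.apply([0,0,60]),tool(CR));delta(CO+CR.apply([0,0,10]),tool(CR))
a,_=grab_frame("side");b,_=grab_frame("top")
im=np.hstack([cv2.resize(a[170:270,260:340],None,fx=4,fy=4,interpolation=2),cv2.resize(b[260:360,230:330],None,fx=4,fy=4,interpolation=2)])
cv2.imwrite("pics/pre.png",im[:,:,::-1])
E
```

```text
t 1.68 cm [-0.15 -0.16 -0.34] rot [-0.     0.005 -0.002] ang 0.3 F [ 0.   0.1 -0.7] w 1.001 q [ 0.16 -0.53  2.52 -0.16  0.63  0.3 ]
t 1.68 cm [ 2.35 -0.24 -4.67] rot [-0.     0.005 -0.002] ang 0.3 F [ 0.   0.1 -0.7] w 1.001 q [ 0.16 -0.53  2.52 -0.16  0.63  0.3 ]
```

View pics/pre.png

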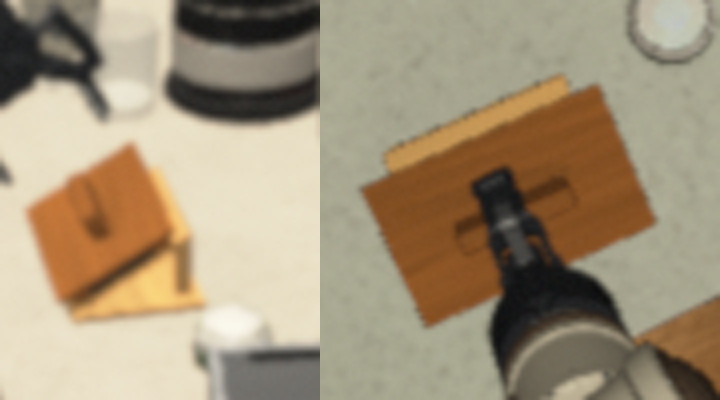

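The pre-grasp is good: in the top half the gripper straddles the bar at about (515,215), and in the side half the open fingertips at (5,185) and (100,110) sit square to the tilted plate.

Call:
carry_out --deltas "0.6 -0.1 -1.2 0 0 0 1; 1.2 -0.2 -2.4 0 0 0 1; 1.7 -0.2 -3.4 0 0 0 1; 2.1 -0.2 -4.1 0 0 0 1; 2.3 -0.2 -4.5 0 0 0 1; 2.3 -0.2 -4.5 0 0 0 1; 2.3 -0.2 -4.5 0 0 0 1"

```text
t: 2.37
ee_pos: [412.6, 151.8, 63.7]
tcp_rot: [1.954, 1.891, 0.507]
ft_force: [0.3, -0.5, -0.1]
width: 0.996
gripper_force: 0.0
```

```bash
python3 - <<'E'
from h import *
delta(CO+CR.apply([0,0,10]),tool(CR))
E
```

```text
t 2.37 cm [0.18 0.07 0.06] rot [0.    0.001 0.   ] ang 0.1 F [ 0.3 -0.5 -0.1] w 0.996 q [ 0.14 -0.31  2.5  -0.2   0.45  0.33]
```

Call:
carry_out --deltas "0.15 0.05 0.08 0 0 0 1; 0.15 0.05 0.08 0 0 0 0.6; 0.15 0.05 0.08 0 0 0 0.4; 0.15 0.05 0.08 0 0 0 0.25; 0.15 0.05 0.08 0 0 0 0; 0.15 0.05 0.08 0 0 0 0; 0.15 0.05 0.08 0 0 0 0; 0.15 0.05 0.08 0 0 0 0" --grip_force 60

```text
t: 3.03
ee_pos: [413.1, 152.0, 63.5]
tcp_rot: [1.956, 1.892, 0.504]
ft_force: [-7.7, -0.9, 7.4]
width: 0.177
gripper_force: 59.1
```

Call:
carry_out --deltas "0 0 0 0 0 0 0; 0 0 0 0 0 0 0; 0 0 0 0 0 0 0; 0 0 0 0 0 0 0"

```text
t: 3.37
ee_pos: [413.1, 152.0, 63.5]
tcp_rot: [1.956, 1.892, 0.504]
ft_force: [-8.1, -0.3, 8.3]
width: 0.173
gripper_force: 59.1
```

Call:
carry_out --deltas "-0.1 0 0.5 0 0 0 0; -0.2 0 1.2 0 0 0 0; -0.2 0 2.2 0 0 0 0; -0.2 0 3.5 0 0 0 0; -0.2 0 5 0 0 0 0; -0.2 0 7 0 0 0 0; -0.2 0 9 0 0 0 0; -0.2 0 9 0 0 0 0"

```text
t: 4.03
ee_pos: [414.3, 152.5, 159.0]
tcp_rot: [1.95, 1.886, 0.516]
ft_force: [0.2, -0.1, -0.8]
width: 0.17
gripper_force: 59.1
```

```bash
python3 - <<'E'
from h import *
B=Ro.from_euler("Z",-.206)
delta([488.7,-167.1,150],tool(B))
a,d=grab_frame("side");b,d2=grab_frame("top")
im=np.hstack([cv2.resize(a[150:270,250:350],None,fx=4,fy=4,interpolation=2),cv2.resize(b[240:360,230:330],None,fx=4,fy=4,interpolation=2)])
cv2.imwrite("pics/lift.png",im[:,:,::-1])
E
```

```text
t 4.03 cm [  7.44 -31.96  -0.9 ] rot [ 0.063  0.529 -0.168] ang 32.0 F [ 0.2 -0.1 -0.8] w 0.17 q [ 0.14 -0.55  2.43 -0.13  0.74  0.25]
```

View pics/lift.png

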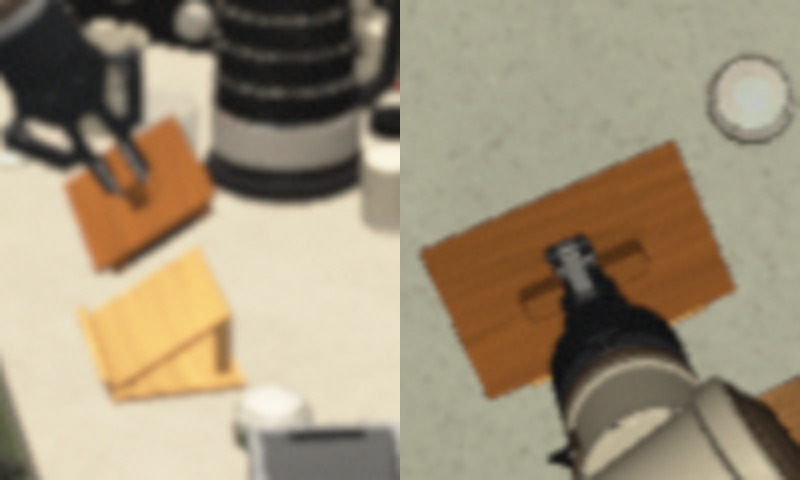

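The cover is off the stand and held (bar at (135,190) in the left half). Next I carry it over the box while turning it level.

Call:
carry_out --deltas "0.5 -2 1 0.007 0.06 -0.02 0; 1.5 -5 1 0.015 0.13 -0.04 0; 2.5 -8.5 1 0.025 0.2 -0.065 0; 3.5 -12 1 0.035 0.28 -0.09 0; 4.3 -15.5 1 0.043 0.35 -0.11 0; 5.1 -19 1 0.05 0.42 -0.13 0; 6 -22.5 1 0.06 0.49 -0.15 0; 6.5 -25 1 0.063 0.529 -0.168 0"

```text
t: 4.8
ee_pos: [476.8, -101.2, 161.6]
tcp_rot: [-2.433, -1.972, 0.015]
ft_force: [0.7, 0.6, -1.9]
width: 0.175
gripper_force: 59.3
```

Call:
carry_out --deltas "0.3 -2.5 0 0 0 0 0; 0.7 -5 0 0 0 0 0; 0.9 -6.5 0 0 0 0 0; 0.9 -7 0 0 0 0 0; 0.9 -7 0 0 0 0 0; 0.9 -7 0 0 0 0 0"

```text
t: 5.3
ee_pos: [485.0, -166.8, 162.8]
tcp_rot: [-2.431, -1.977, 0.01]
ft_force: [-0.5, -0.4, -2.6]
width: 0.171
gripper_force: 59.3
```

```bash
python3 - <<'E'
from h import *
B=Ro.from_euler("Z",-.206)
delta([488.7,-167.1,115],tool(B))
E
```

```text
t 5.3 cm [ 0.37 -0.03 -4.78] rot [-0.002 -0.01  -0.001] ang 0.6 F [-0.5 -0.4 -2.6] w 0.171 q [-0.57  0.07  1.83 -0.    1.25 -0.36]
```

Call:
carry_out --deltas "0.2 0 -2 0 -0.005 0 0; 0.37 0 -4 0 -0.01 0 0; 0.37 0 -4.8 0 -0.01 0 0; 0.37 0 -4.8 0 -0.01 0 0; 0.37 0 -4.8 0 -0.01 0 0"

```text
t: 5.72
ee_pos: [489.0, -167.0, 115.6]
tcp_rot: [-2.436, -1.983, -0.002]
ft_force: [0.4, -0.5, -0.6]
width: 0.171
gripper_force: 59.1
```

```bash
python3 - <<'E'
from h import *
B=Ro.from_euler("Z",-.206)
delta([488.7,-167.1,115],tool(B))
a,d=grab_frame("side");b,d2=grab_frame("top");np.save("side1.npy",d);np.save("top1.npy",d2)
im=np.hstack([cv2.resize(a[200:320,300:370],None,fx=5,fy=5,interpolation=2),cv2.resize(b[180:300,325:415],None,fx=5,fy=5,interpolation=2)])
cv2.imwrite("pics/hover.png",im[:,:,::-1]);cv2.imwrite("pics/t1.png",b[:,:,::-1])
for n,D in(("top",d2),("side",d)):
    P=cloud(n,D).reshape(-1,3);l=B.inv().apply(P-[488.7,-167.1,0]);k=l[(abs(l[:,0])<75)&(abs(l[:,1])<105)&(l[:,2]>95)&(l[:,2]<120)]
    q=k[(abs(k[:,0])<47)&(abs(k[:,1])<75)&((abs(k[:,0])>20)|(abs(k[:,1])>50))];
    w=np.linalg.lstsq(np.c_[q[:,:2],np.ones(len(q))],q[:,2],rcond=None)[0]
    k=k[abs(k[:,2]-w[2])<5]; print(n,len(q),"plane",w.round(4),"bounds",np.percentile(k,[1.5,98.5],axis=0).round(1).tolist(),cv2.minAreaRect(k[:,:2].astype(np.float32)))
E
```

```text
t 5.72 cm [-0.03 -0.01 -0.06] rot [-0.001  0.    -0.002] ang 0.1 F [ 0.4 -0.5 -0.6] w 0.171 q [-0.56  0.13  1.87  0.    1.14 -0.36]
top 528 plane [ 1.400000e-03 -1.600000e-03  1.138617e+02] bounds [[-48.5, -81.7, 109.4], [56.4, 83.1, 118.4]] ((3.772350311279297, -0.3197174072265625), (109.8095932006836, 168.4949951171875), 0.17993691563606262)
side 598 plane [6.900000e-03 1.770000e-02 1.100696e+02] bounds [[-56.1, -87.1, 106.3], [51.4, 72.6, 113.9]] ((-2.026477813720703, -5.683723449707031), (110.19515228271484, 173.59580993652344), 0.23662783205509186)
```

View pics/hover.png

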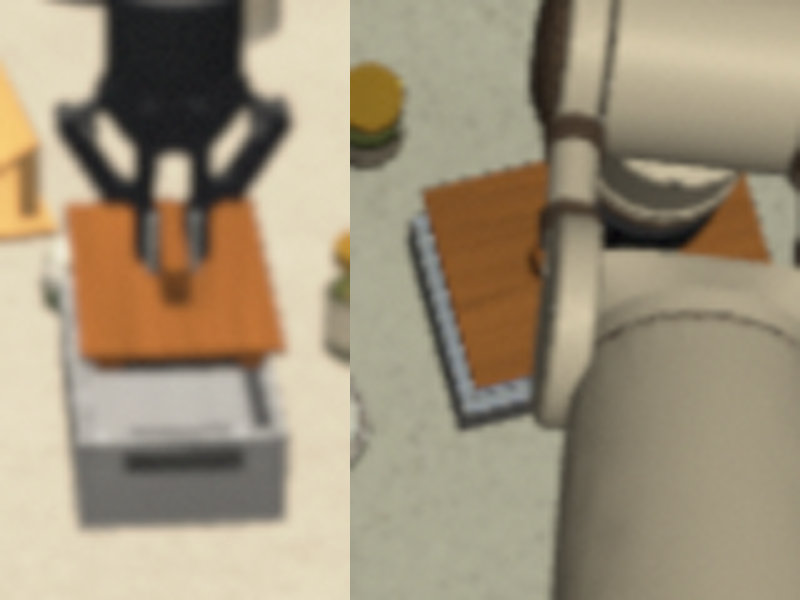

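```bash
python3 - <<'E'
from h import *
from scipy.optimize import minimize
B=Ro.from_euler("Z",-.206)
def rect(k,hx,hy): # best-fit rectangle centre+yaw: trimmed boundary extents
    best=[]
    for a in np.radians(np.arange(-3,3.01,.25)):
        c,s=np.cos(a),np.sin(a);r=k[:,:2]@np.array([[c,-s],[s,c]])
        lo,hi=np.percentile(r,[1,99],axis=0);best.append((np.prod(hi-lo),np.degrees(a),(lo+hi)/2,hi-lo))
    return min(best,key=lambda b:b[0])
for n,z1 in(("top",113.9),("side",110.1)):
    for f,z,lab in((n+"0.npy",59.6 if n=="top" else 57.4,"rim"),(n+"1.npy",z1,"cover")):
        l=B.inv().apply(cloud(n,np.load(f)).reshape(-1,3)-[488.7,-167.1,0])
        k=l[(abs(l[:,0])<70)&(abs(l[:,1])<100)&(abs(l[:,2]-z)<4)]
        print(n,lab,len(k),rect(k,0,0))
E
```

```text
top rim 581 (np.float64(19699.676084020717), np.float64(0.5), array([ 2.20640962, -0.73504855]), array([113.39659094, 173.72370651]))
top cover 796 (np.float64(17328.77494703493), np.float64(3.0000000000000004), array([6.93104895, 0.73850253]), array([104.38195786, 166.01312432]))
side rim 392 (np.float64(20437.319740553325), np.float64(0.25), array([-2.50848592, -4.40810308]), array([112.89227127, 181.03382553]))
side cover 955 (np.float64(17673.436680546358), np.float64(-0.5), array([-2.13798296, -5.68499769]), array([107.83970574, 163.88617309]))
```

Call:
carry_out --deltas "-0.1 0.05 -1 0 0 0 0; -0.1 0.05 -2 0 0 0 0; -0.1 0.05 -2.6 0 0 0 0; -0.1 0.05 -2.9 0 0 0 0; -0.1 0.05 -3.1 0 0 0 0; -0.1 0.05 -3.3 0 0 0 0; -0.1 0.05 -3.3 0 0 0 0"

```text
t: 6.4
ee_pos: [488.2, -167.4, 82.3]
tcp_rot: [-2.437, -1.982, -0.002]
ft_force: [-0.1, -0.5, -3.0]
width: 0.174
gripper_force: 59.3
```

Call:
carry_out --deltas "0 0 -0.1 0 0 0 0; 0 0 -0.2 0 0 0 0; 0 0 -0.3 0 0 0 0; 0 0 -0.3 0 0 0 0"

```text
t: 6.73
ee_pos: [488.3, -167.5, 79.5]
tcp_rot: [2.437, 1.982, 0.002]
ft_force: [-0.4, 0.5, -2.4]
width: 0.177
gripper_force: 59.3
```

Call:
carry_out --deltas "0 0 -0.1 0 0 0 0; 0 0 -0.2 0 0 0 0; 0 0 -0.2 0 0 0 0; 0 0 -0.2 0 0 0 0"

```text
t: 7.07
ee_pos: [488.7, -167.8, 78.8]
tcp_rot: [2.436, 1.982, 0.002]
ft_force: [-3.1, 1.0, 6.4]
width: 0.171
gripper_force: 60.6
```

Call:
carry_out --deltas "0 0 -0.1 0 0 0 0; 0 0 -0.2 0 0 0 0; 0 0 -0.2 0 0 0 0; 0 0 -0.2 0 0 0 0"

```text
t: 7.4
ee_pos: [489.3, -168.2, 77.4]
tcp_rot: [2.435, 1.981, 0.003]
ft_force: [-2.5, 0.6, 6.4]
width: 0.175
gripper_force: 60.8
```

```bash
python3 - <<'E'
from h import *
B=Ro.from_euler("Z",-.206)
delta([488.7,-167.1,78],tool(B))
a,d=grab_frame("side");b,d2=grab_frame("top")
im=np.hstack([cv2.resize(a[220:320,300:370],None,fx=5,fy=5,interpolation=2),cv2.resize(b[190:290,325:415],None,fx=5,fy=5,interpolation=2)])
cv2.imwrite("pics/in.png",im[:,:,::-1])
for n,D in(("top",d2),("side",d)):
    l=B.inv().apply(cloud(n,D).reshape(-1,3)-[488.7,-167.1,0]);q=l[(abs(l[:,0])<45)&(abs(l[:,1])<75)&((abs(l[:,0])>20)|(abs(l[:,1])>50))&(abs(l[:,2]-75)<14)]
    w=np.linalg.lstsq(np.c_[q[:,:2],np.ones(len(q))],q[:,2],rcond=None)[0];
    k=l[(abs(l[:,0])<70)&(abs(l[:,1])<100)&(abs(l[:,2]-w[2])<4)]
    print(n,len(q),w.round(4),np.percentile(k,[1,99],axis=0).round(1).tolist(),cv2.minAreaRect(k[:,:2].astype(np.float32)))
E
```

```text
t 7.4 cm [-0.06  0.11  0.06] rot [ 0.001  0.003 -0.001] ang 0.2 F [-2.5  0.6  6.4] w 0.175 q [-0.57  0.19  1.89  0.    1.06 -0.36]
top 458 [4.10000e-03 4.40000e-03 7.49546e+01] [[-50.5, -82.5, 71.1], [56.9, 82.8, 78.7]] ((4.192173004150391, -0.27257537841796875), (109.81183624267578, 168.84800720214844), 1.3035975694656372)
side 531 [3.20000e-03 2.60000e-03 7.20564e+01] [[-55.7, -88.4, 68.4], [52.5, 77.1, 75.7]] ((-1.41680908203125, -4.499549865722656), (110.1289291381836, 174.4581756591797), 0.12468762695789337)
```

View pics/in.png

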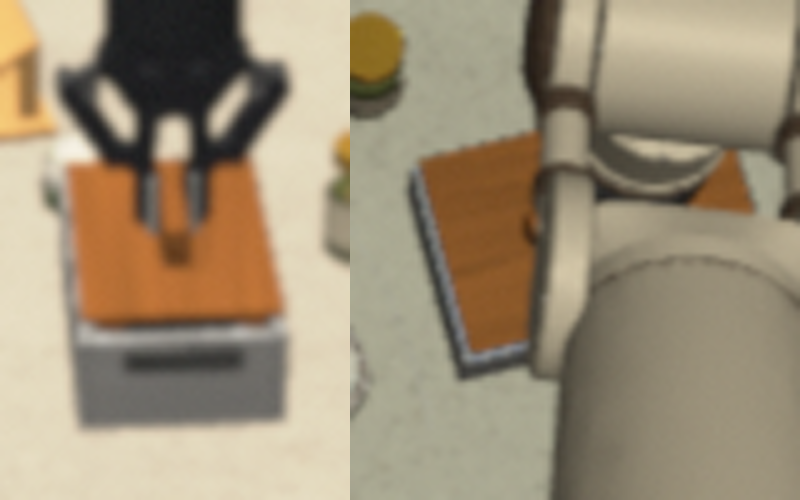

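The cover sits level on the catches about 9 mm above the rim (side half: plate edge at (180,320) just above the rim), slightly toward +x. I'll shift it 1 mm in -x and press.

Call:
carry_out --deltas "-0.1 0.03 0 0 0 0 0; -0.1 0.03 -0.1 0 0 0 0; -0.1 0.03 -0.2 0 0 0 0; -0.1 0.03 -0.3 0 0 0 0; -0.1 0.03 -0.3 0 0 0 0"

```text
t: 7.92
ee_pos: [488.2, -167.6, 72.9]
tcp_rot: [2.435, 1.981, 0.004]
ft_force: [2.9, -1.7, -1.6]
width: 0.172
gripper_force: 59.4
```

Call:
carry_out --deltas "0 0 -0.1 0 0 0 0; 0 0 -0.2 0 0 0 0; 0 0 -0.3 0 0 0 0; 0 0 -0.3 0 0 0 0"

```text
t: 8.25
ee_pos: [486.7, -167.0, 68.8]
tcp_rot: [-2.436, -1.982, -0.001]
ft_force: [1.7, -3.0, -5.0]
width: 0.173
gripper_force: 58.9
```

Call:
carry_out --deltas "0.05 -0.02 -0.1 0 0 0 0; 0.05 -0.02 -0.2 0 0 0 0; 0.05 -0.02 -0.3 0 0 0 0; 0.05 -0.02 -0.3 0 0 0 0"

```text
t: 8.58
ee_pos: [486.7, -167.1, 68.7]
tcp_rot: [-2.434, -1.981, 0.002]
ft_force: [-11.5, 5.2, 20.2]
width: 0.173
gripper_force: 62.6
```

Call:
carry_out --deltas "-0.03 0.01 0.1 0 0 0 0; -0.03 0.01 0.2 0 0 0 0; -0.03 0.01 0.2 0 0 0 0.3; -0.03 0.01 0.2 0 0 0 0.4; -0.03 0.01 0.2 0 0 0 0.5; -0.03 0.01 0.2 0 0 0 0.5; -0.03 0.01 0.2 0 0 0 0.5"

```text
t: 9.17
ee_pos: [487.6, -167.2, 68.5]
tcp_rot: [2.437, 1.982, 0.002]
ft_force: [-0.4, 0.3, -1.0]
width: 0.503
gripper_force: 0.0
```

Call:
carry_out --deltas "0 0 0.5 0 0 0 0.5; 0 0 1.5 0 0 0 0.5; 0 0 3 0 0 0 0.5; 0 0 5.5 0 0 0 0.5; 0 0 9 0 0 0 0.5; -3 0 12 0 0 0 0.5; -6 3 12 0 0 0 0.5; -9 6 12 0 0 0 0.5"

```text
t: 9.83
ee_pos: [399.6, -109.7, 192.0]
tcp_rot: [2.435, 1.976, 0.005]
ft_force: [0.1, 0.7, -0.0]
width: 0.497
gripper_force: 0.0
```

Call:
carry_out --deltas "0 4 0 0 0 0 0.5; 0 8 0 0 0 0 0.5; 0 12 0 0 0 0 0.5; 0 16 0 0 0 0 0.5; 0 20 0 0 0 0 0.5; 0 24 0 0 0 0 0.5; 0 28 0 0 0 0 0.5; 0 28 0 0 0 0 0.5"

```text
t: 10.5
ee_pos: [397.9, 177.5, 189.8]
tcp_rot: [-2.429, -1.991, -0.007]
ft_force: [-0.7, -0.3, -0.6]
width: 0.502
gripper_force: 0.0
```

```bash
python3 - <<'E'
from h import *
B=Ro.from_euler("Z",-.206)
delta([488.7,-167.1,78],tool(B))
a,d=grab_frame("side");b,d2=grab_frame("top")
im=np.hstack([cv2.resize(a[220:320,300:370],None,fx=5,fy=5,interpolation=2),cv2.resize(b[190:290,325:415],None,fx=5,fy=5,interpolation=2)])
cv2.imwrite("pics/done.png",im[:,:,::-1])
for n,D in(("top",d2),("side",d)):
    l=B.inv().apply(cloud(n,D).reshape(-1,3)-[488.7,-167.1,0]);q=l[(abs(l[:,0])<45)&(abs(l[:,1])<75)&((abs(l[:,0])>20)|(abs(l[:,1])>50))&(abs(l[:,2]-68)<12)]
    w=np.linalg.lstsq(np.c_[q[:,:2],np.ones(len(q))],q[:,2],rcond=None)[0];
    k=l[(abs(l[:,0])<70)&(abs(l[:,1])<100)&(abs(l[:,2]-w[2])<4)]
    print(n,len(q),w.round(4),cv2.minAreaRect(k[:,:2].astype(np.float32)))
E
```

```text
t 10.5 cm [  9.08 -34.46 -11.18] rot [-0.004  0.003 -0.009] ang 0.6 F [-0.7 -0.3 -0.6] w 0.502 q [ 0.14 -0.18  2.02  0.    1.3   0.33]
top 1277 [-3.00000e-04  2.90000e-03  6.60998e+01] ((1.5441474914550781, -0.03289031982421875), (113.2007827758789, 172.12725830078125), 0.5139455795288086)
side 601 [ 3.00000e-04 -2.00000e-04  6.35672e+01] ((-3.4273834228515625, -4.871177673339844), (112.06368255615234, 178.5897674560547), 0.5155919194221497)
```

View pics/done.png

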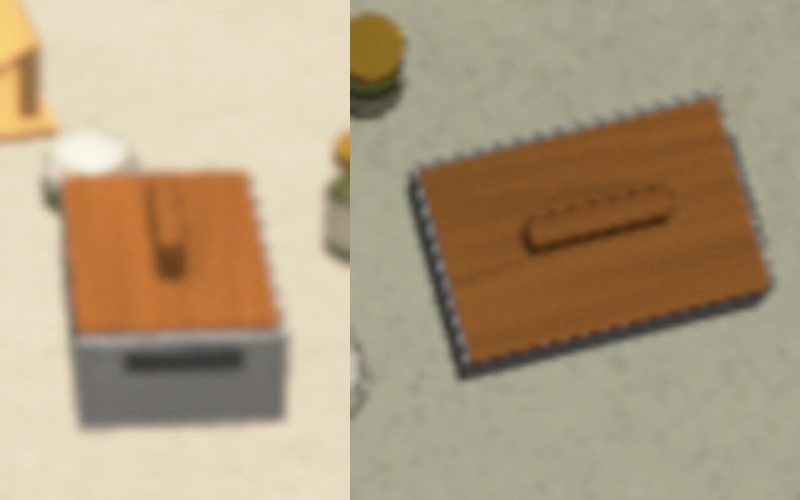

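The cover is flush. Its plate top reads 66.1 mm (top) and 63.6 mm (side), which is 6.5 and 6.2 mm above the rim as each camera measures it. It lies level within 0.2° and centred to about 1 mm, and the gripper is clear, so I'm handing in.

```bash
python3 -c "
from station import robot
print(robot.finish_job())"
```

```text
the job is handed in; nothing more can be done
None
```

I pressed the cover home on the box and handed the job in at about 10.7 s. Both cameras showed it level and flush on the rim, centred to about 1 mm, with the gripper clear. No judged result was returned.

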